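Lock the tube mixer's cradle with its pin

TASK

Lock the tube mixer for loading: press its tilted tube cradle down until it lies level on its stop, so that the shaft's hidden cross-hole lines up under the guide funnel. Then take the locking pin, the tall one with the plain round barrel grip, from the pin block, push it down through the funnel and the shaft until its collar sits fully home in the funnel, and let go.

Things in the scene. Friction and masses are not known exactly. Their poses are not given: they have to be found in the camera images.
- lock_pin: Steel locking pin upright in a white 3-hole block (45 mm high): shank 16 mm across, 68 long, bevelled tip; collar 32 across, 5 thick; plain round grip 24 across, 50 tall. 160 g. Origin: centre of the tip's end (10 mm above the bench at first), z up to the grip. Hold it 100 to 118 mm above the origin to clear the funnel. The other 2 pins (T-bar, flat disc head) end 40 mm lower, 70 mm apart.
- mixer: Fixed tube mixer, dark base. Origin: on the bench below the funnel's centre; z up, y along the shaft to the cradle, -x to the cradle's free edge. Steel funnel: mouth 44 mm wide, rim 94 mm up, narrows over 18 mm to a 21 mm hole. Shaft 40 mm up, its hidden cross-hole 24 wide: a tilted cradle blocks the pin. Pin home: collar in the funnel, tip 17 mm above the bench. Motor box 80 high on the -y side.
- cradle (a joint): Turn of shaft and cradle (rad): 0 = level on its rigid stop, cross-hole upright (within 0.12 is enough); positive = free edge raised; starts at 0.4 to 0.75. Stays where it is left; 2 to 6 N at the pad presses it down. The cradle is an aluminium plate 80 mm wide (y), 8 thick, reaching 100 mm from the shaft axis, with three capped tubes clipped on near the shaft.
- press_pad (a point): Middle of the bare part of the cradle plate's top face, 65 mm from the shaft axis; moves with the cradle. With the cradle level it is 44 mm above the bench, at x = -65, y = 110 mm from the mixer's origin in the mixer's axes. A straight push down with shut fingers at that level spot (55 to 68 mm from the axis) meets the plate at any starting tilt and brings it to the stop.
Things that resemble listed ones, but are neither listed nor needed, are in the scene too. Leave any purple look-alike of the lock_pin alone.

How it is judged:
On the way:
1. the cradle is pressed down level on its stop (within 0.12 rad) (value of joint cradle below 0.12 rad), for 0.2 s.
At the end, for the whole second after the job is handed in: The cradle is level within 0.12 rad and the locking pin is home through funnel and shaft: its tip less than 27 mm above the bench (10 mm short of home at most), within 12 mm of the funnel's axis, upright within 0.2 rad, released and at rest (value of joint cradle below 0.12 rad and z of lock_pin in the frame of mixer below 0.027 m and horizontal distance between lock_pin and mixer below 0.012 m and angle between lock_pin's own z axis and vertical below 0.2 rad and linear speed of lock_pin below 0.02 m/s); the robot touches nothing.
It also fails if it takes over 48 s, if anything falls off the work surface, if the arm or the gripper's body presses on something with over 40 N, if the wrist force passes 120 N, or if a joint passes its speed limit or range.

ROBOT

A 6-joint arm with a two-finger parallel gripper is mounted at the origin on the work surface. World frame = base frame: x ahead of the robot, y to its left, z up, the work surface at z = 0. Lengths are in m, angles in rad, forces in N, time in s.
With the tool pointing down it reaches from about 0.375 to 0.975 m from the base axis. Payload 3.8 kg.
Tool frame: the origin (TCP) lies on the centre line of the jaws, within the pads' length; the fingertips stand 14 mm ahead of it and the grasp point (between the pads) lies 5 mm behind it; z points along the fingers, y is the line along which they close (so a half turn about z gives the same grasp; the last joint's range is limited). The gripper opens to 85 mm and grips with 20 to 120 N. Pads are 22 mm wide; open, the fingers measure 114 mm over their backs; the gripper's body (76 mm by 85 mm) begins 54 mm behind the grasp point. The pads swing forward as they close: fully open they stand 13 mm farther back than shut.
Start: joints at [1.107, 0.264, 1.604, -0, 1.274, -0.037], TCP at [0.279, 0.614, 0.245] pointing down, gripper open.
Joint ranges: [-2.63, 2.63], [-0.94, 2.18], [0.31, 2.57], [-1.31, 4.45], [0, 2.66], [-2.55, 2.55]. Speed limits (rad/s): [2.57, 2.57, 3.14, 3.14, 3.14, 3.14].

INTERFACE

Orientations are given as a rotation vector (axis times angle).
In Python, from workcell import bot, eyes, spot_in gives the robot as it stands.
- The arm moves only by the tool carry_out, never from a script. Its argument "series" is text: rows parted by semicolons, each of 4 numbers parted by spaces: the shift along the world's x, y, z in m, then the turn about the world's z in degrees. In form: tx ty tz roll; .... A call has 1 to 20 rows; each row shifts and turns the commanded pose from where the row before left it; what a row does not reach is not made up. A row lasts 1/8 s, in which the tool goes at most 62.5 mm and 10.7 degrees, less where a joint would pass 70% of its speed; a pose out of reach is approached as far as the arm can. A call is refused whole if a number of a shift passes 0.0625 or a number of a turn 10.7, either way. A call with a gripper value outside its range is refused whole. "jaw" is the gripper command: -1 is shut, 1 is fully open, values between are in proportion, set as the call begins (left out, the last holds). The fingers move at their own pace and stop on an object; "grip_force" is the grip in N (left out, the last holds). Time passes only in rows, so rows that do not move let the fingers close. It gives the time, the measured TCP pose, the force, the opening and the grip force at its end, in the units of the state.
- bot.read_state(): the state, without advancing time (a new reading comes with each control period).
- eyes.read_camera(name): name is "scene" or "side" or "wrist"; returns (picture, depth): 420x560x3 uint8, blue, green, red; 420x560 float32, m along the optical axis (not along the pixel's ray), 0 where there is no reading.
- eyes.get_calibration(name): a dict with "K" (3x3 intrinsics, pixels), "position" and "rotation" of the camera in the world; the wrist camera has in their place "T_tool_cam" (4x4, takes a point from camera to tool coordinates, whose origin is the TCP and whose axes are the flange's). Camera axes: x right, y down, z forward; pixel columns grow to the right and rows downward; lengths in m; the calibration is good to about 2 mm. A picture is of the moment at which its call begins: read the wrist's pose just before it. get_calibration takes no time and is no camera call.
- bot.finish_job(): hands the job in; it is judged then, once.
Trained networks look in the newest picture that a camera, given by its name, has taken for a name from the list of things; names that differ only in an ending like _2 or _b are one class to them, and where a whole thing is asked for, a point or a joint stands for the part that bears it (a point fixed in the world has none). Each returns a list of dicts, best first, with "score" (0 to 1); they miss things now and then, are a little off and sometimes report something else, mostly with a low value. They report only what shows in the picture. A call takes as long as a camera call. They do not tell look-alikes from the thing itself.
- spot_in(camera, target): "rect" ([centre column, centre row, width, height] in pixels, round what is visible of it).
The state is a dict: "time": time; "q": joint angles; "joint_vel": joint speeds; "joint_torque": joint torques, N m; "tool_pos": TCP position; "tcp_rot": TCP orientation; "wrist_force": force on the tool from outside, world axes, zero at the start; "torque": the same for the moment, N m; "width": opening from 0.0 (shut) to 1.0 (fully open); "grip_force": force on a finger pad.
Only numpy, scipy, OpenCV 4.12 (cv2) and the standard library are available. Lean on these libraries where they do the work, as an engineer would, in place of code of your own. Each camera call takes 0.05 s, during which the arm holds its last target. There are 200 camera calls.

## Working session

There is one attempt and no reset: what is moved stays moved. The work goes in short steps, Python scripts to look and compute and a tool call to move; the robot and the scene stay as the last step left them, time stands still between calls to the robot, and variables do not carry over. Pictures are saved under pics/ and viewed, at most 10 in all, crops included, and the job is handed in when it is done.

Besides the shell and the picture viewer there is one more tool, called after "Request:" as name(argument=value, ...) on one line, values as JSON. carry_out: Moves the arm, as the interface text tells. Its arguments: {"type":"object","properties":{"series":{"type":"string"},"jaw":{"type":"number"},"grip_force":{"type":"number"}},"required":["series"]}

```bash
mkdir -p pics; cat > h.py <<'E'
import numpy as np, cv2
from workcell import bot, eyes, spot_in
from scipy.spatial.transform import Rotation as R
def cam(name):
    s=bot.read_state(); im,d=eyes.read_camera(name); c=eyes.get_calibration(name)
    K=np.array(c["K"])
    if "T_tool_cam" in c:
        T=np.eye(4);T[:3,:3]=R.from_rotvec(s["tcp_rot"]).as_matrix();T[:3,3]=s["tool_pos"]
        T=T@np.array(c["T_tool_cam"])
    else:
        T=np.eye(4);r=np.array(c["rotation"]);T[:3,:3]=r if r.shape==(3,3) else R.from_rotvec(r).as_matrix();T[:3,3]=c["position"]
    v,u=np.mgrid[:d.shape[0],:d.shape[1]]
    P=np.stack([(u-K[0,2])/K[0,0]*d,(v-K[1,2])/K[1,1]*d,d],-1)@T[:3,:3].T+T[:3,3]
    P[d<=0]=np.nan
    return im,d,P,K,T
E
python3 - <<'E'
from h import *
a=[]
for n in("scene","side"):
    im,d,P,K,T=cam(n); np.savez(f"pics/{n}.npz",im=im,P=P,K=K,T=T); cv2.imwrite(f"pics/{n}.png",im)
    print(n,T[:3,3],T[:3,2])
    for t in("lock_pin","mixer","cradle","press_pad"):
        for r in spot_in(n,t)[:4]:
            u,v=map(int,r["rect"][:2]); print(t,round(r["score"],2),np.round(r["rect"]),P[min(v,419),min(u,559)].round(3))
E
```

```text
scene [ 0.87300169 -0.59194888  0.65592576] [-0.40151227  0.58213542 -0.70704049]
lock_pin 0.78 [124. 287.  31.  55.] [ 0.449 -0.396  0.085]
lock_pin 0.74 [209. 224.  15.  52.] [ 0.466 -0.217  0.077]
lock_pin 0.69 [169. 245.  25.  43.] [ 0.465 -0.31   0.11 ]
mixer 0.96 [361. 169. 127. 113.] [0.613 0.073 0.075]
cradle 0.87 [378. 149.  56.  69.] [0.608 0.171 0.061]
press_pad 0.86 [380. 147.  59.  72.] [0.611 0.172 0.065]
side [ 0.29249551 -0.73594924  0.44133237] [ 0.31796672  0.82487495 -0.46741682]
lock_pin 0.94 [262. 263.  24.  74.] [ 0.457 -0.221  0.073]
lock_pin 0.93 [295. 348.  26.  92.] [ 0.433 -0.399  0.078]
lock_pin 0.62 [282. 287.  25.  65.] [ 0.452 -0.315  0.099]
lock_pin 0.25 [269. 190.  84.  82.] [ 0.547 -0.     0.081]
mixer 0.76 [269. 191.  78.  82.] [ 0.549 -0.     0.081]
cradle 0.81 [250. 162.  41.  27.] [0.574 0.199 0.067]
press_pad 0.94 [253. 158.  42.  22.] [0.59  0.225 0.063]
```

View pics/scene.png

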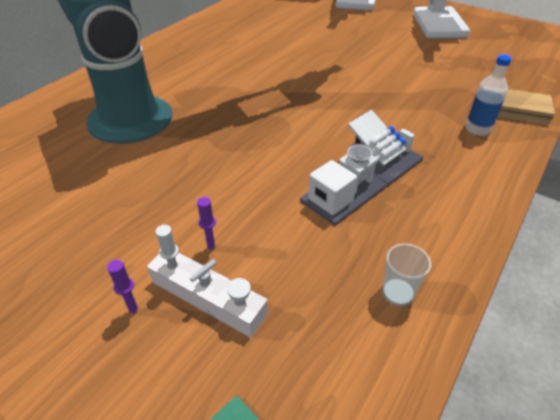

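View pics/side.png

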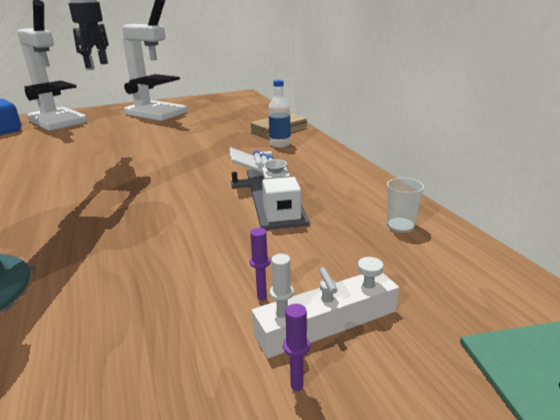

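The scene picture shows the mixer at (361,169). Its white motor box is at (333,188), the funnel at (359,158), and the cradle, raised towards the left, at (370,130). There are three pin candidates: purple at (124,287), purple at (209,224), and grey in the white block at (167,243). The grey one fits the description: round barrel grip, steel, in the block. I'll confirm it in a crop.

```bash
python3 - <<'E'
from h import *
z=np.load("pics/scene.npz"); im,P=z["im"],z["P"]
cv2.imwrite("pics/crops.png",np.hstack([cv2.resize(im[190:330,100:270],None,fx=2.3,fy=2.3,interpolation=2),cv2.resize(im[100:240,280:450],None,fx=2.3,fy=2.3,interpolation=2)]))
for n in("scene","side"):
    P=np.load(f"pics/{n}.npz")["P"]; Q=P[np.isfinite(P).all(-1)]
    m=Q[(abs(Q[:,0]-.58)<.15)&(abs(Q[:,1]-.09)<.2)]
    f=m[(m[:,2]>.087)&(m[:,2]<.1)]
    print(n,"rim",len(f),f.min(0),f.max(0),f.mean(0))
    b=m[(m[:,2]>.074)&(m[:,2]<.084)]
    b=b[b[:,1]<.06]; print("box",len(b),b.mean(0),cv2.minAreaRect(b[:,:2].astype(np.float32)))
    b=m[(m[:,2]>.004)&(m[:,2]<.02)];print("base",len(b),cv2.minAreaRect(b[:,:2].astype(np.float32)))
    p=Q[(abs(Q[:,0]-.46)<.04)&(abs(Q[:,1]+.31)<.05)&(Q[:,2]>.09)]
    print("pin",len(p),p.min(0),p.max(0),p.mean(0)); t=p[p[:,2]>.129]; print(len(t),t.mean(0))
E
```

```text
scene rim 182 [0.53668596 0.06746112 0.0870132 ] [0.62239228 0.21762206 0.09547466] [0.59638507 0.10085198 0.09158137]
box 844 [0.58403843 0.01540061 0.07907459] ((0.5839930772781372, 0.02469555474817753), (0.08164425939321518, 0.07071202248334885), 78.17108917236328)
base 2084 ((0.585117518901825, 0.12945833802223206), (0.3059365749359131, 0.14529339969158173), 78.56023406982422)
pin 395 [ 0.44253852 -0.31683121  0.09026816] [ 0.46694819 -0.29269746  0.13466993] [ 0.45966424 -0.30794717  0.11799327]
146 [ 0.45614639 -0.30546343  0.13227608]
side rim 162 [0.52960508 0.07105779 0.08718866] [0.62379975 0.23566381 0.09588014] [0.59831171 0.10135148 0.09180272]
box 545 [0.57920411 0.01276937 0.07986205] ((0.5812270641326904, 0.018434330821037292), (0.06541741639375687, 0.06854648143053055), 77.9521713256836)
base 1187 ((0.5828811526298523, 0.12514513731002808), (0.3159800171852112, 0.11247118562459946), 89.6612319946289)
pin 646 [ 0.44316823 -0.31615549  0.09018199] [ 0.46687085 -0.29289443  0.13463183] [ 0.45264044 -0.30997889  0.11630209]
187 [ 0.45431935 -0.30605862  0.13272384]
```

View pics/crops.png

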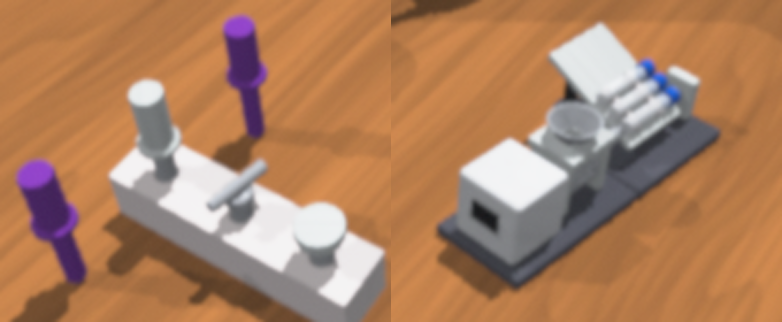

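The crop confirms the grey barrel pin standing in the block at scene (167,243), with purple look-alikes on either side. Next I'll refine the funnel centre and axis.

```bash
python3 - <<'E'
from h import *
from scipy.optimize import least_squares
z=bot.read_state(); print(z["tool_pos"],z["tcp_rot"],z["width"])
for n in("scene","side"):
    P=np.load(f"pics/{n}.npz")["P"]; Q=P[np.isfinite(P).all(-1)]
    f=Q[(np.hypot(Q[:,0]-.597,Q[:,1]-.09)<.04)&(Q[:,2]>.089)&(Q[:,2]<.1)][:,:2]
    r=least_squares(lambda c:np.maximum(0,np.hypot(*(f-c).T)-.022)*3+np.minimum(0,np.hypot(*(f-c).T)-.0195),[.597,.09],loss="soft_l1",f_scale=.001)
    print(n,len(f),r.x,f.min(0),f.max(0))
    p=Q[(abs(Q[:,0]-.456)<.04)&(abs(Q[:,1]+.306)<.04)&(Q[:,2]>.1)&(Q[:,2]<.13)][:,:2]
    r=least_squares(lambda c:np.hypot(*(p-c).T)-.012,[.456,-.306],loss="soft_l1",f_scale=.001); print("pin",r.x)
    c=Q[(abs(Q[:,0]-.55)<.05)&(abs(Q[:,1]-.2)<.07)&(Q[:,2]>.03)]
    c=c[(c[:,0]<.565)&(c[:,2]>.07)]; print("cradle",len(c),c.min(0),c.max(0)); print(cv2.minAreaRect(c[:,:2].astype(np.float32)))
E
```

```text
[0.27942379 0.6144342  0.24526934] [-6.65394127e-01 -3.07031378e+00  5.84951919e-05] 0.9985954519407935
scene 149 [0.59810518 0.09561861] [0.57338547 0.06746112] [0.62239228 0.12097942]
pin [ 0.4539579  -0.30404262]
cradle 395 [0.52534434 0.17459195 0.07023074] [0.56486604 0.26048867 0.08747152]
((0.5538702607154846, 0.21673838794231415), (0.08115638792514801, 0.039757195860147476), 76.21995544433594)
side 131 [0.59860464 0.09600556] [0.5745173  0.07105779] [0.62379975 0.121793  ]
pin [ 0.45550747 -0.30267023]
cradle 193 [0.52566019 0.17622001 0.07024391] [0.5643209  0.26046847 0.08746257]
((0.5507597327232361, 0.2177930623292923), (0.08302061259746552, 0.03656782954931259), 78.26133728027344)
```

Request:
carry_out(series="0.028 -0.04 -0.005 0; 0.028 -0.04 -0.005 0; 0.028 -0.04 -0.005 0; 0.028 -0.04 -0.005 0; 0.028 -0.04 -0.005 0; 0.028 -0.04 -0.005 0; 0.028 -0.04 -0.005 0; 0.028 -0.04 -0.005 0; 0.028 -0.04 -0.005 0; 0.026 -0.038 -0.005 0; 0 0 0 0; 0 0 0 0", jaw=-1)

```text
time: 2.0
tool_pos: [0.5573, 0.2166, 0.1953]
tcp_rot: [-0.667, -3.07, -0.001]
wrist_force: [-0.4, 0.4, -0.4]
width: 0.002
grip_force: 0.0
```

Request:
carry_out(series="0 0 -0.04 0; 0 0 -0.035 0; 0 0 -0.008 0; 0 0 -0.008 0; 0 0 -0.008 0; 0 0 -0.008 0; 0 0 -0.008 0; 0 0 -0.008 0; 0 0 -0.006 0; 0 0 -0.005 0; 0 0 0 0; 0 0 0 0")

```text
time: 3.5
tool_pos: [0.5574, 0.2162, 0.0609]
tcp_rot: [-0.665, -3.07, 0.001]
wrist_force: [-0.7, -0.5, 0.2]
width: 0.003
grip_force: 0.0
```

Request:
carry_out(series="0 0 -0.002 0; 0 0 -0.002 0; 0 0 0 0; 0 0 0 0; 0 0 0 0")

```text
time: 4.12
tool_pos: [0.5576, 0.2164, 0.058]
tcp_rot: [0.665, 3.07, 0.0]
wrist_force: [-2.0, -1.1, 5.2]
width: -0.0
grip_force: 2.6
```

Request:
carry_out(series="0 0 0.01 0; 0 0 0.04 0; 0 0 0.06 0; 0 -0.03 0.06 0; 0 -0.04 0.02 0; 0 0 0 0; 0 0 0 0", jaw=0.3)

```text
time: 5.0
tool_pos: [0.557, 0.1486, 0.2427]
tcp_rot: [-0.666, -3.069, -0.001]
wrist_force: [0.2, 0.5, -0.6]
width: 0.646
grip_force: 0.0
```

```bash
python3 - <<'E'
from h import *
im,d,P,K,T=cam("wrist"); cv2.imwrite("pics/w1.png",im); np.savez("pics/w1.npz",im=im,P=P,T=T)
print(T[:3,3],T[:3,2]); Q=P[np.isfinite(P).all(-1)]
m=Q[(np.hypot(Q[:,0]-.598,Q[:,1]-.0955)<.035)&(Q[:,2]>.089)&(Q[:,2]<.1)]; print("rim",len(m),m.min(0),m.max(0),m.mean(0))
if len(m): print(cv2.minEnclosingCircle(m[:,:2].astype(np.float32)))
c=Q[(np.hypot(Q[:,0]-.557,Q[:,1]-.2165)<.02)]; print("pad",len(c),np.median(c[:,2]) if len(c) else 0)
im,d,P,K,T=cam("scene"); Q=P[np.isfinite(P).all(-1)]
c=Q[(np.hypot(Q[:,0]-.557,Q[:,1]-.2165)<.02)]; print("pad",len(c),np.median(c[:,2]) if len(c) else 0)
if len(c)>5: A=np.c_[c[:,:2],np.ones(len(c))]; print("slope",np.linalg.lstsq(A,c[:,2],rcond=None)[0])
E
```

```text
[0.49360549 0.17856951 0.37189224] [ 0.25331126 -0.11538322 -0.96047911]
rim 905 [0.57335379 0.07199788 0.08900293] [0.62337036 0.12221157 0.09643286] [0.60055908 0.09517537 0.09288972]
((0.5984130501747131, 0.09693117439746857), 0.025487488135695457)
pad 6246 0.3035338621025928
pad 142 0.04348397853794678
slope [ 1.80489088 -1.02056109 -0.7298733 ]
```

View pics/w1.png

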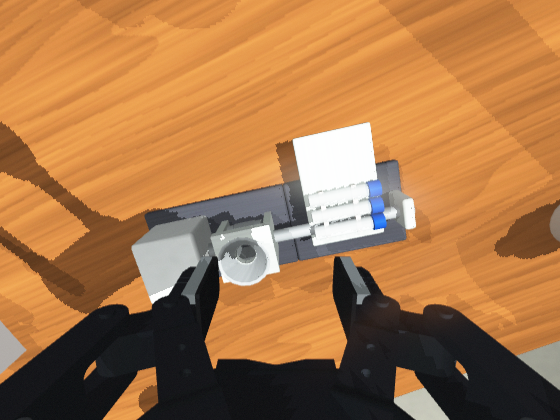

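The wrist picture shows the cradle level at (345,185), with its pad at 43.5 mm, and the funnel mouth at (243,260), about (0.598, 0.096). Next, the pin.

Request:
carry_out(series="-0.01 -0.045 0 0; -0.01 -0.045 0 0; -0.01 -0.045 0 0; -0.01 -0.045 0 0; -0.01 -0.045 0 0; -0.01 -0.045 0 0; -0.01 -0.045 0 0; -0.01 -0.045 0 0; -0.01 -0.045 0 0; -0.012 -0.047 0 0; 0 0 0 0; 0 0 0 0")

```text
time: 6.6
tool_pos: [0.4554, -0.3025, 0.2419]
tcp_rot: [-0.665, -3.068, -0.003]
wrist_force: [-0.3, 0.6, 0.4]
width: 0.648
grip_force: 0.0
```

```bash
python3 - <<'E'
from h import *
im,d,P,K,T=cam("wrist"); cv2.imwrite("pics/w2.png",im)
m=np.isfinite(P).all(-1)&(np.hypot(P[...,0]-.455,P[...,1]+.304)<.03)&(P[...,2]>.126)&(P[...,2]<.14)
q=P[m]; print(len(q),q.mean(0),cv2.minEnclosingCircle(q[:,:2].astype(np.float32)),np.argwhere(m).mean(0))
m=np.isfinite(P).all(-1)&(abs(P[...,0]-.46)<.2)&(abs(P[...,1]+.3)<.14)&(P[...,2]>.1)&(P[...,2]<.15)
n,l,s,c=cv2.connectedComponentsWithStats(m.astype(np.uint8))
for i in range(1,n):
    if s[i,4]>40:q=P[l==i]; print(s[i],q.mean(0),q[:,2].max())
E
```

```text
697 [ 0.45429217 -0.30289581  0.13303566] ((0.4549036920070648, -0.30325499176979065), 0.01185438223183155) [213.33428981 273.06743185]
[359 149  36  32 896] [ 0.45431268 -0.21273225  0.12044866] 0.1256414550377764
[259 192  29  37 877] [ 0.45271751 -0.30219471  0.12910602] 0.1351177382473597
[158 215  35  34 846] [ 0.4379676  -0.38627909  0.11949042] 0.1248577810873868
```

View pics/w2.png

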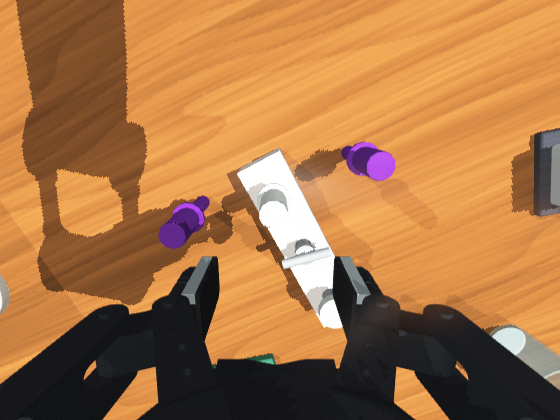

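The wrist picture shows the grey barrel pin at (273,213), centred at (0.455, -0.303). The purple pins at (375,160) and (180,225) are clear of the fingers. Descending to grip.

Request:
carry_out(series="0 0 -0.05 0; 0 0 -0.04 0; 0 0 -0.02 0; 0 0 -0.015 0; 0 0 0 0; 0 0 0 0")

```text
time: 7.4
tool_pos: [0.4564, -0.3037, 0.1193]
tcp_rot: [0.664, 3.069, -0.001]
wrist_force: [0.5, 1.1, 0.2]
width: 0.645
grip_force: 0.0
```

Request:
carry_out(series="0 0 0 0; 0 0 0 0; 0 0 0 0; 0 0 0 0; 0 0 0 0; 0 0 0 0", jaw=-1, grip_force=50)

```text
time: 8.15
tool_pos: [0.4562, -0.3042, 0.1194]
tcp_rot: [0.665, 3.068, -0.001]
wrist_force: [-0.3, 0.6, 6.0]
width: 0.265
grip_force: 49.0
```

Request:
carry_out(series="0 0 0.01 0; 0 0 0.02 0; 0 0 0.04 0; 0 0 0.04 0; 0 0 0.03 0; 0 0 0 0; 0 0 0 0")

```text
time: 9.02
tool_pos: [0.4545, -0.3029, 0.2564]
tcp_rot: [-0.665, -3.068, -0.002]
wrist_force: [-0.7, -0.0, -2.2]
width: 0.261
grip_force: 49.4
```

Request:
carry_out(series="0.011 0.031 0 0; 0.011 0.031 0 0; 0.011 0.031 0 0; 0.011 0.031 0 0; 0.011 0.031 0 0; 0.011 0.031 0 0; 0.011 0.031 0 0; 0.011 0.031 0 0; 0.011 0.031 0 0; 0.011 0.031 0 0; 0.011 0.031 0 0; 0.011 0.031 0 0; 0.01 0.028 0 0; 0 0 0 0; 0 0 0 0; 0 0 0 0")

```text
time: 11.02
tool_pos: [0.5967, 0.0956, 0.2572]
tcp_rot: [-0.666, -3.068, 0.001]
wrist_force: [1.4, 0.3, -1.9]
width: 0.262
grip_force: 49.6
```

```bash
python3 - <<'E'
from h import *
s=bot.read_state(); print(s["tool_pos"],s["width"])
t=s["tool_pos"]
V=[]
for n in("scene","side"):
    im,d,P,K,T=cam(n); 
    m=np.isfinite(P).all(-1)&(np.hypot(P[...,0]-t[0],P[...,1]-t[1])<.05)&(P[...,2]>.12)&(P[...,2]<.205)
    q=P[m]; 
    for lo in (.135,.15,.165,.18,.195):
        w=q[(q[:,2]>lo-.006)&(q[:,2]<lo+.006)]; print(n,lo,len(w),w.mean(0).round(4) if len(w) else 0)
    uv=K@(T[:3,:3].T@(np.array(t)-[0,0,.05]-T[:3,3])); u,v=(uv[:2]/uv[2]).astype(int)
    V.append(cv2.resize(im[max(v-80,0):v+80,max(u-60,0):u+60],(390,520),interpolation=2))
cv2.imwrite("pics/held.png",np.hstack(V))
E
```

```text
[0.59674697 0.0956066  0.25719287] 0.2624355618754595
scene 0.135 0 0
scene 0.15 18 [0.5973 0.0897 0.1525]
scene 0.165 45 [0.5979 0.09   0.1646]
scene 0.18 46 [0.5976 0.0901 0.18  ]
scene 0.195 47 [0.598  0.09   0.1947]
side 0.135 0 0
side 0.15 17 [0.5951 0.0913 0.1529]
side 0.165 42 [0.5945 0.0914 0.1649]
side 0.18 46 [0.5947 0.0917 0.1798]
side 0.195 45 [0.5945 0.0911 0.1952]
```

View pics/held.png

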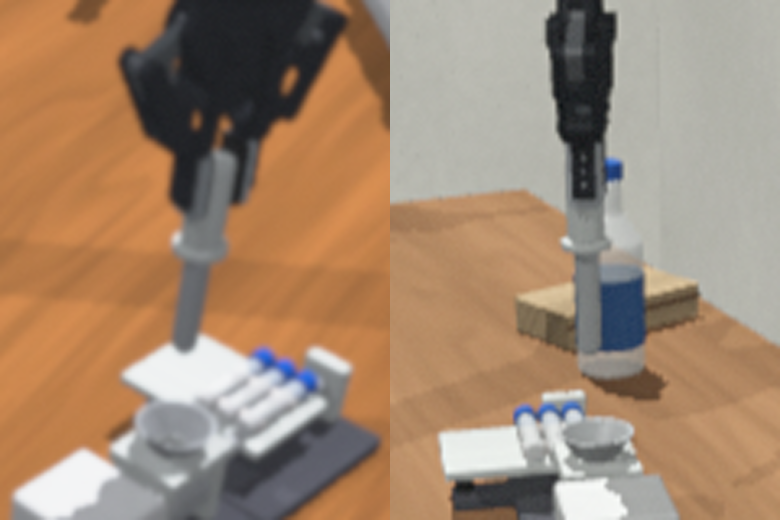

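The pin hangs vertical, with its tip at about (590,350) in the side crop, above the funnel at (600,440). It's about 2 mm off in x. Inserting.

Request:
carry_out(series="0.001 0 -0.02 0; 0.001 0 -0.02 0; 0 0 -0.01 0; 0 0 -0.005 0; 0 0 -0.005 0; 0 0 -0.005 0; 0 0 -0.005 0; 0 0 -0.005 0; 0 0 0 0")

```text
time: 12.25
tool_pos: [0.599, 0.0965, 0.1826]
tcp_rot: [-0.665, -3.069, 0.0]
wrist_force: [-0.1, 0.7, -2.2]
width: 0.266
grip_force: 49.6
```

Request:
carry_out(series="0 0 -0.005 0; 0 0 -0.005 0; 0 0 -0.005 0; 0 0 -0.005 0; 0 0 0 0")

```text
time: 12.88
tool_pos: [0.5989, 0.0964, 0.1624]
tcp_rot: [-0.665, -3.069, 0.001]
wrist_force: [0.6, 0.2, -1.5]
width: 0.266
grip_force: 49.6
```

Request:
carry_out(series="0 0 -0.004 0; 0 0 -0.004 0; 0 0 -0.004 0; 0 0 -0.004 0; 0 0 0 0")

```text
time: 13.5
tool_pos: [0.599, 0.0964, 0.1465]
tcp_rot: [-0.665, -3.069, 0.001]
wrist_force: [0.1, 0.5, -1.5]
width: 0.264
grip_force: 49.6
```

Request:
carry_out(series="0 0 -0.004 0; 0 0 -0.004 0; 0 0 -0.004 0; 0 0 -0.003 0; 0 0 -0.003 0; 0 0 0 0; 0 0 0 0")

```text
time: 14.38
tool_pos: [0.5995, 0.0965, 0.1293]
tcp_rot: [0.665, 3.07, 0.0]
wrist_force: [0.4, 0.8, -2.3]
width: 0.266
grip_force: 49.6
```

Request:
carry_out(series="0 0 -0.002 0; 0 0 -0.002 0; 0 0 -0.001 0; 0 0 0 0; 0 0 0 0")

```text
time: 15.0
tool_pos: [0.5997, 0.0961, 0.1261]
tcp_rot: [0.665, 3.07, -0.001]
wrist_force: [-3.4, -2.4, 7.9]
width: 0.265
grip_force: 50.6
```

Force rose at the expected home height, so the collar is seated. Releasing and retreating.

Request:
carry_out(series="0 0 0 0; 0 0 0 0; 0 0 0 0; 0 0 0 0; 0 0 0 0; 0 0 0.02 0; 0 0 0.04 0; 0 0 0.05 0; -0.04 0 0.03 0; 0 0 0 0; 0 0 0 0; 0 0 0 0", jaw=0.3)

```text
time: 16.5
tool_pos: [0.5593, 0.0964, 0.2629]
tcp_rot: [-0.665, -3.068, 0.001]
wrist_force: [-0.0, -0.3, -1.1]
width: 0.648
grip_force: 0.0
```

```bash
python3 - <<'E'
from h import *
V=[]
for n in("scene","side"):
    im,d,P,K,T=cam(n)
    Q=P[np.isfinite(P).all(-1)]
    q=Q[(np.hypot(Q[:,0]-.598,Q[:,1]-.096)<.03)&(Q[:,2]>.1)&(Q[:,2]<.17)]
    for lo in(.105,.12,.135): print(n,q[abs(q[:,2]-lo)<.006].mean(0))
    print("top",np.percentile(q[:,2],98)); c=Q[(np.hypot(Q[:,0]-.55,Q[:,1]-.2165)<.015)&(Q[:,2]<.1)]; print("pad",len(c),np.median(c[:,2]) if len(c) else 0)
    uv=K@(T[:3,:3].T@(np.array([.598,.12,.08])-T[:3,3])); u,v=(uv[:2]/uv[2]).astype(int)
    V.append(cv2.resize(im[v-70:v+70,u-70:u+70],(400,400),interpolation=2))
cv2.imwrite("pics/end.png",np.hstack(V))
E
```

```text
scene [0.60176412 0.08765917 0.10505944]
scene [0.60094668 0.08766673 0.11972067]
scene [0.59846798 0.09064815 0.13645526]
top 0.14048102106972943
pad 4 0.04299354627104368
side [0.59657794 0.08839296 0.10605483]
side [0.59476355 0.08817333 0.11988989]
side [0.59591895 0.09045833 0.13661847]
top 0.14088148311401785
pad 145 0.013391178418955707
```

View pics/end.png

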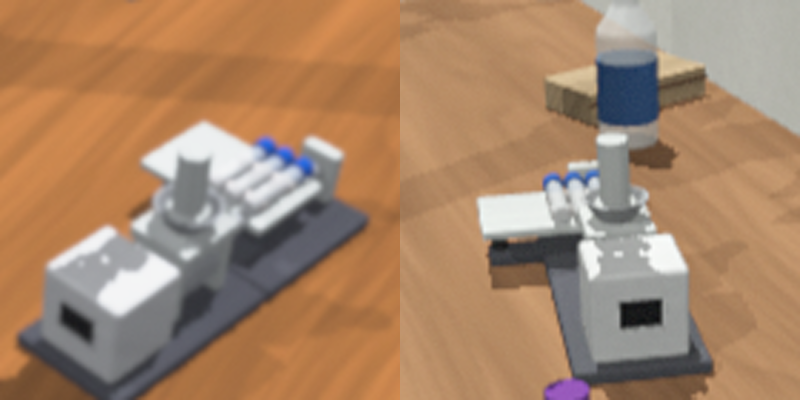

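The picture shows the pin upright in the funnel at (193,175) and (613,175). Its top is at 140 mm, which matches home, and the cradle is level. Handing in.

```bash
python3 -c "
from workcell import bot
print(bot.finish_job())"
```

```text
the job is handed in; nothing more can be done
None
```

The job is handed in: the cradle is level on its stop, and the locking pin is home in the funnel, upright and released, at about 16.5 s of the 48 s allowed; the hand-in call returned no verdict.

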